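# Load the slim hard drive into the docking station

## Task

Take the slim drive out of the drive rack and load it into the docking station: push it down through the dust flap in the slot on top, then press it gently until it is fully home and both side catches have clicked in, without forcing the connector. Let go and leave it standing there, and leave the thick drive and the other things on the bench alone.

Things in the scene. Friction and masses are not known exactly. Their poses are not given: they have to be found in the camera images.
- drive: the slim drive, a bare 2.5-inch hard drive standing on end in the rack: 9.5 mm thick (its x), 70 mm wide (y), 100 mm tall (z, up), about 0.11 kg, origin at the centre of its foot. The connector opening in its foot lies off-centre to +y, so it seats only with its +y side to the dock's +y side. Both narrow sides have a recess 5.5 mm tall, 2.5 mm deep, centred 20 mm above the foot
- drive_top (a point): centre of the drive's top edge, 100 mm above its foot; a flat edge 9.5 mm by 70 mm that can be pressed on
- dock: black docking station fixed to the bench on four screw feet, its underside 3 to 11 mm above the bench; 84 mm (x) by 132 mm (y) by 62 mm tall, origin at the centre of its underside, z up. The slot in the middle of its top runs along its y. Its connector is damaged if the contact forces between drive and dock (seat, walls, catches) add up to more than 40 N
- dock_slot (a point): centre of the slot's mouth, level with the dock's top (62 mm above its underside). Throat 11 mm (x) by 71.5 mm (y), with a 2 mm 45-degree bevel round its mouth; 10.6 mm below the mouth a grey dust flap closes it, hinged along its -x edge and sprung: pushed at about 2 to 5 N it swings down and clear. Below, walls 13 mm apart guide the drive
- rack: grey plastic drive rack fixed to the bench, 124 mm (x) by 94 mm (y) by 40 mm tall, origin at the centre of its underside: four upright pockets, 73 mm in y, in a row along x, floors 8 mm above the bench. The slim drive stands in the one centred 39 mm to +x (12 mm wide), the thick one 39 mm to -x; the two between are empty. The drives' axes are the rack's
- thick_drive: a thicker drive, 15 mm by 70 mm by 100 mm, standing in the -x pocket of the rack; to be left alone. Origin at the centre of its foot
- screwdriver: a black-handled screwdriver lying on the bench beyond the work, to be left alone
- mouse: a black computer mouse, 100 by 58 by 31 mm, on the bench, to be left alone
- air_cylinder: a small pneumatic cylinder, 100 by 30 by 30 mm body with a steel rod, lying on the bench, to be left alone
- dock_catch_a (a joint): how far (m) the sprung catch at the +y end of the bay is pushed back. It stands 20 mm above the seat. The drive's foot pushes it and its twin back (8 to 20 N of push in all), they then drag on the drive's sides (3 to 9 N, so its weight does not seat it), reading about 0.0015, and spring back to about 0 (click) into its recesses just as it comes home. 0 also when the bay is empty
- dock_catch_b (a joint): the same for the twin catch at the -y end of the bay. The rigid seat below, with the connector's plug tongue, is where the drive's foot stops. It is out of sight, and how deep it lies is not known beforehand: 4 to 17 mm above the dock's underside, to be found by feel. Seated, the drive stands 42 to 55 mm out of the dock
Not all that is in view belongs to the job. Several things look just like the rack: the one meant starts farthest to the robot's left.

How it is judged:
By the outcome, as a careful person would: the job done as asked, in the order asked, and still so for the second after the job is handed in, with the robot touching nothing.
It also fails if it takes over 64 s, if anything falls off the work surface, if the arm or the gripper's body presses on something with over 40 N, if the wrist force passes 120 N, or if a joint passes its speed limit or range.

## Robot

A 6-joint arm with a two-finger parallel gripper is mounted at the origin on the work surface. World frame = base frame: x ahead of the robot, y to its left, z up, the work surface at z = 0. Lengths are in mm, angles in rad, forces in N, time in s.
With the tool pointing down it reaches from about 325 to 875 mm from the base axis. Payload 4.4 kg.
Tool frame: the origin (TCP) lies on the centre line of the jaws, within the pads' length; the fingertips stand ahead of it and the grasp point (between the pads) lies 6 mm ahead of it (ctrl.tcp_to_tips is the z of the fingertips in the tool frame, in mm); z points along the fingers, y is the line along which they close (so a half turn about z gives the same grasp; the last joint's range is limited). The gripper opens to 85 mm and grips with 20 to 120 N. Pads are 22 mm wide; open, the fingers measure 114 mm over their backs; the gripper's body (76 mm by 85 mm) begins 54 mm behind the grasp point. The pads swing forward as they close: fully open they stand 13 mm farther back than shut.
Start: joints at [1.024, 0.207, 1.542, -0, 1.393, -0.15], TCP at [221.699, 530.544, 256.282] pointing down, gripper open.
Joint ranges: [-2.73, 2.73], [-0.86, 2.22], [0.23, 2.46], [-1.11, 4.25], [0.08, 2.63], [-2.82, 2.82]. Speed limits (rad/s): [2.79, 2.79, 3.14, 3.14, 3.14, 3.14].

## Interface

Orientations are given as a 3x3 rotation matrix whose columns are the frame's x, y, z axes.
In Python, from plant import ctrl, sensors, optics gives the robot as it stands. Calls block until the motion is done:
- ctrl.move_ptp(position, orientation): joint-space move of the TCP to a pose.
- ctrl.move_l(position, rot=None, vel=150, threshold=None): straight line of the TCP; rot=None keeps the orientation; vel is the mean speed in mm/s. With threshold (N) it stops when the force on the tool has changed by that much, and returns True; else False.
- ctrl.set_joints(angles): joint-space move.
- ctrl.gripper_to(opening, force=None): finger opening in mm; force is the grip in N (None keeps the last); returns when the fingers have stopped.
- ctrl.hold(seconds).
- ctrl.solve_ik(position, orientation): joint angles nearest the present ones, or None.
- sensors.read_state(): the state.
- optics.grab_frame(name): name is "scene" or "top" or "wrist"; returns (picture, depth): 384x512x3 uint8, red, green, blue; 384x512 float32, mm along the optical axis (not along the pixel's ray), 0 where there is no reading.
- optics.camera_params(name): a dict with "mtx" (3x3 intrinsics, pixels), "R" (3x3) and "t" (3): a world point X has camera coordinates R X + t; the wrist camera has in their place "T_tool_cam" (4x4, takes a point from camera to tool coordinates, whose origin is the TCP and whose axes are the flange's). Camera axes: x right, y down, z forward; pixel columns grow to the right and rows downward; lengths in mm; the calibration is good to about 2 mm. The wrist camera is an equidistant fisheye: a pixel r from the principal point sees the ray r / f radians off the axis. A picture is of the moment at which its call begins: read the wrist's pose just before it. camera_params takes no time and is no camera call.
A pose or a line that the arm cannot do raises ctrl.MotionError and nothing moves.
- ctrl.finish_job(): hands the job in; it is judged then, once.
The state is a dict: "t": time; "q": joint angles; "qvel": joint speeds; "tau": joint torques, N m; "eef_pos": TCP position; "eef_rot": TCP orientation; "force": force on the tool from outside, world axes, zero at the start; "wrist_torque": the same for the moment, N m; "grip_width": finger opening in mm; "grasp_force": force on a finger pad.
Only numpy, scipy, OpenCV 4.12 (cv2) and the standard library are available. Lean on these libraries where they do the work, as an engineer would, in place of code of your own. Each camera call takes 0.05 s, during which the arm holds its last target. There are 200 camera calls.

## Working session

There is one attempt and no reset: what is moved stays moved. The work goes in short steps, each a Python script; the robot and the scene stay as the last script left them, time stands still between calls to the robot, and variables do not carry over. Pictures are saved under pics/ and viewed, at most 10 in all, crops included, and the job is handed in when it is done.

```bash
ls; mkdir -p pics; cat > h.py <<'E'
import numpy as np, cv2
from plant import ctrl, sensors, optics
def cloud(name):
    im,d=optics.grab_frame(name); p=optics.camera_params(name)
    K=p["mtx"];R=np.array(p["R"]);t=np.array(p["t"])
    v,u=np.indices(d.shape); c=np.stack([(u-K[0][2])/K[0][0]*d,(v-K[1][2])/K[1][1]*d,d],-1)
    W=(c-t)@R; W[d==0]=np.nan
    return im,d,W
E
python3 - <<'E'
from h import *
for n in("scene","top"):
    im,d,W=cloud(n); np.savez(n+".npz",im=im,d=d,W=W); cv2.imwrite(f"pics/{n}.png",im[:,:,::-1])
    p=optics.camera_params(n); print(n,np.round(p["mtx"],1).tolist(),np.round(-np.array(p["R"]).T@p["t"]),(d==0).mean())
print(sensors.read_state(),ctrl.tcp_to_tips)
E
```

```text
pics
scene [[440.0, 0.0, 249.0], [0.0, 440.0, 192.6], [0.0, 0.0, 1.0]] [1026. -411.  769.] 0.00384521484375
top [[441.3, 0.0, 259.9], [0.0, 441.3, 196.0], [0.0, 0.0, 1.0]] [ 371.  -14. 1151.] 0.004002888997395833
{'t': 0.1, 'q': array([ 1.02450609e+00,  2.07363125e-01,  1.54285350e+00, -6.23518202e-07,
        1.39346580e+00, -1.50502766e-01]), 'qvel': array([ 0.00095785, -0.00094628, -0.00260048, -0.00055521,  0.00192776,
       -0.00079276]), 'tau': array([ 6.17201351e-06, -3.84091902e+01, -2.92548680e+01, -1.78742966e-04,
        4.86399746e-03, -1.68263995e-05]), 'eef_pos': array([221.35819422, 529.99021803, 255.20559602]), 'eef_rot': array([[-9.22693126e-01,  3.85533678e-01, -1.08515663e-03],
       [ 3.85535078e-01,  9.22691451e-01, -1.78594171e-03],
       [ 3.12724071e-04, -2.06624209e-03, -9.99997816e-01]]), 'force': array([ 0.00368145, -0.0124246 , -0.49806596]), 'wrist_torque': array([-0.00777444, -0.01572615, -0.08513874]), 'grasp_force': 0.0, 'grip_width': 85.7227420919747} 25.0
```

View pics/scene.png

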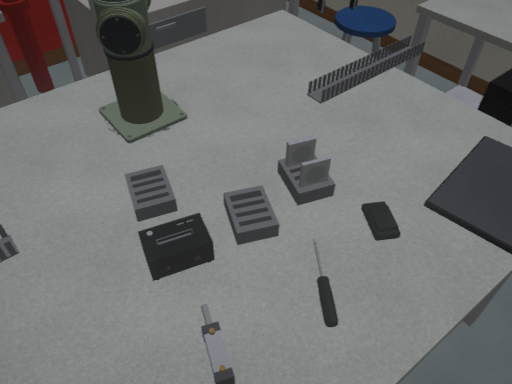

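View pics/top.png

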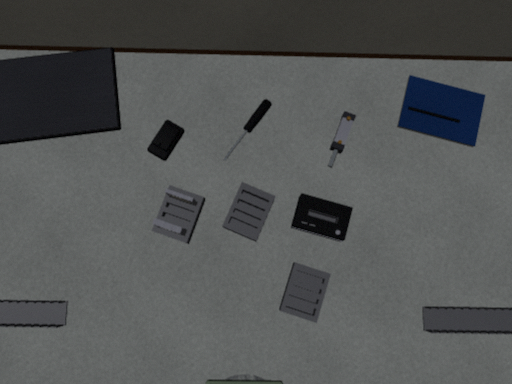

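The top view shows three rack look-alikes at (179,213), (249,211) and (305,292). The one at (179,213) is the leftmost and the only one holding two drives. The dock is at (322,216). Next I'll check the world coordinates and enlarge that rack.

```bash
python3 - <<'E'
from h import *
z=np.load("top.npz"); im,W=z["im"],z["W"]
for n,(u,v) in dict(rack=(179,213),r2=(249,211),r3=(305,292),dock=(322,216),bench=(240,330),drvA=(183,197),drvB=(169,229)).items(): print(n,np.round(W[v,u]))
crop=im[175:250,140:360]; a=cv2.resize(crop[:, :75],(450,450),interpolation=cv2.INTER_CUBIC); b=cv2.resize(crop[10:75,145:220],(346*75//75,300),interpolation=cv2.INTER_CUBIC)
o=np.zeros((450,800,3),np.uint8); o[:,:450]=a; o[:300,452:798]=b
cv2.imwrite("pics/crop.png",cv2.convertScaleAbs(o[:,:,::-1],alpha=1.5))
H=W[...,2]; s=H[185:250,145:212]
print("heights over bench:",np.nanmedian(H[320:350,100:200]))
for lo,hi,reg in((90,125,(140,215,175,250)),(30,50,(140,215,175,250)),(30,50,(215,280,175,250)),(30,50,(275,335,255,330)),(55,80,(285,360,185,245))):
    u0,u1,v0,v1=reg; m=np.zeros(H.shape,np.uint8); m[v0:v1,u0:u1]=((H>lo)&(H<hi))[v0:v1,u0:u1]
    n,l,st,c=cv2.connectedComponentsWithStats(m)
    for i in range(1,n):
        if st[i,4]<25: continue
        P=W[l==i]; r=cv2.minAreaRect(P[:,:2].astype(np.float32)); print(lo,hi,st[i,4],np.round(np.median(P,0),1),np.round(r[0],1),np.round(r[1],1),round(r[2],1))
E
```

```text
rack [502. 174.  43.]
r2 [510.  -2.  40.]
r3 [ 312. -145.   38.]
dock [ 499. -184.   61.]
bench [214.  15.   5.]
drvA [532. 155. 110.]
drvB [455. 184. 111.]
heights over bench: 1.6019500395671167
90 125 146 [537.7 166.5 109.1] [538.7 166.5] [69.5 10. ] 71.9
90 125 203 [464.6 189.9 109.3] [464.9 190.9] [70.2 15.2] 71.7
30 50 1189 [503.4 174.5  41.6] [502.3 179. ] [ 95.6 124.1] 71.7
30 50 1268 [515.4  -1.2  41.4] [ 5.127e+02 -3.000e-01] [ 94.1 124.7] 67.6
30 50 1341 [ 314.9 -144.5   41.2] [ 313.4 -143.6] [ 94.6 123.8] 73.1
55 80 1814 [ 498.2 -183.2   68.6] [ 498.7 -183.4] [132.3  84.5] 75.0
```

View pics/crop.png

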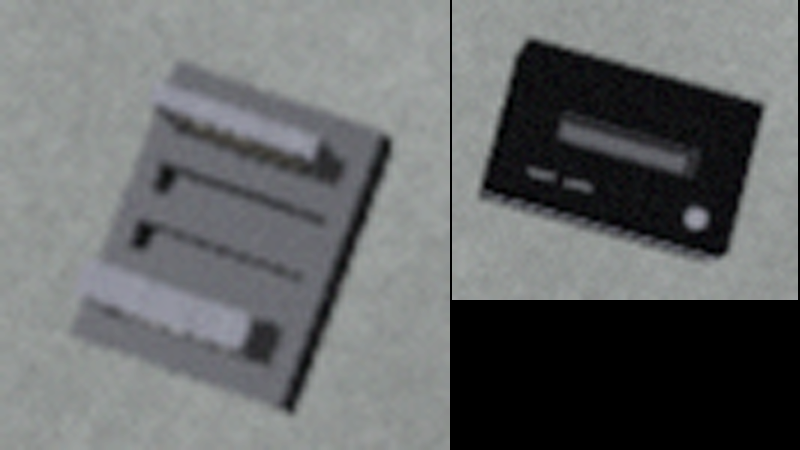

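The crop confirms the rack: the slim drive (about 10 mm thick) is at the upper end, the thick one (15 mm) at the lower end, and the two pockets between are empty. The measured sizes (95×124, 70×10, 132×84 mm) match the description. The rack's +x axis points along −18.2°. The dock's yaw is −15° or 165°, so I need a close look at the flap hinge.

```bash
cat >> h.py <<'E'
def rot(a):  # tool y along angle a (rad), z down
    y=np.array([np.cos(a),np.sin(a),0]); z=np.array([0,0,-1.]); return np.column_stack([np.cross(y,z),y,z])
def wrist(tag):
    s=sensors.read_state(); im,d=optics.grab_frame("wrist"); p=optics.camera_params("wrist"); K=np.array(p["mtx"])
    T=np.array(p["T_tool_cam"]); v,u=np.indices(d.shape); x=(u-K[0,2])/K[0,0]; y=(v-K[1,2])/K[1,1]; th=np.hypot(x,y)
    k=np.where(th>1e-9,np.tan(np.minimum(th,1.5))/np.maximum(th,1e-9),1); c=np.stack([x*k*d,y*k*d,d],-1)
    C=c@T[:3,:3].T+T[:3,3]; C[d==0]=np.nan   # tool coords
    W=C@s["eef_rot"].T+s["eef_pos"]
    np.savez(tag+".npz",im=im,d=d,C=C,W=W,pos=s["eef_pos"],rot=s["eef_rot"]); return im,d,C,W
E
python3 - <<'E'
from h import *
print(np.array(optics.camera_params("wrist")["T_tool_cam"]).round(3),np.array(optics.camera_params("wrist")["mtx"]).round(1))
D=np.radians
for a in(-18.2,161.8): print("drive",a,*[np.round(q,2) if (q:=ctrl.solve_ik([538.7,166.5,z],rot(D(a)))) is not None else None for z in(250,100)])
for a in(-15,165): print("dock",a,*[np.round(q,2) if (q:=ctrl.solve_ik([498,-183.,z],rot(D(a)))) is not None else None for z in (210,160,90)])
E
```

```text
[[-0.00000e+00 -9.48000e-01 -3.18000e-01  8.25750e+01]
 [ 1.00000e+00 -1.00000e-03  1.00000e-03  6.55000e-01]
 [-1.00000e-03 -3.18000e-01  9.48000e-01 -1.18131e+02]
 [ 0.00000e+00  0.00000e+00  0.00000e+00  1.00000e+00]] [[297.3   0.  257.4]
 [  0.  297.3 188.2]
 [  0.    0.    1. ]]
drive -18.2 [ 0.15  0.19  1.58 -0.    1.38  0.46] [ 0.15  0.36  1.7  -0.    1.08  0.46]
drive 161.8 [ 0.15  0.19  1.58 -0.    1.38 -2.68] [ 0.15  0.36  1.7  -0.    1.08 -2.68]
dock -15 [-0.52  0.16  1.7  -0.    1.28 -0.25] [-0.52  0.21  1.74 -0.    1.18 -0.25] [-0.52  0.31  1.79 -0.    1.04 -0.25]
dock 165 None None None
```

```bash
python3 - <<'E'
from h import *
D=np.radians
ctrl.move_ptp([498,-183.,62+6+120],rot(D(-15))); ctrl.hold(.2)
im,d,C,W=wrist("wd"); 
P=optics.camera_params("wrist")
cv2.imwrite("pics/wd.png",cv2.convertScaleAbs(cv2.resize(im[:,:,::-1],(800,600),interpolation=cv2.INTER_CUBIC),alpha=1.6)); print(sensors.read_state()["t"])
E
```

```text
3.0583
```

View pics/wd.png

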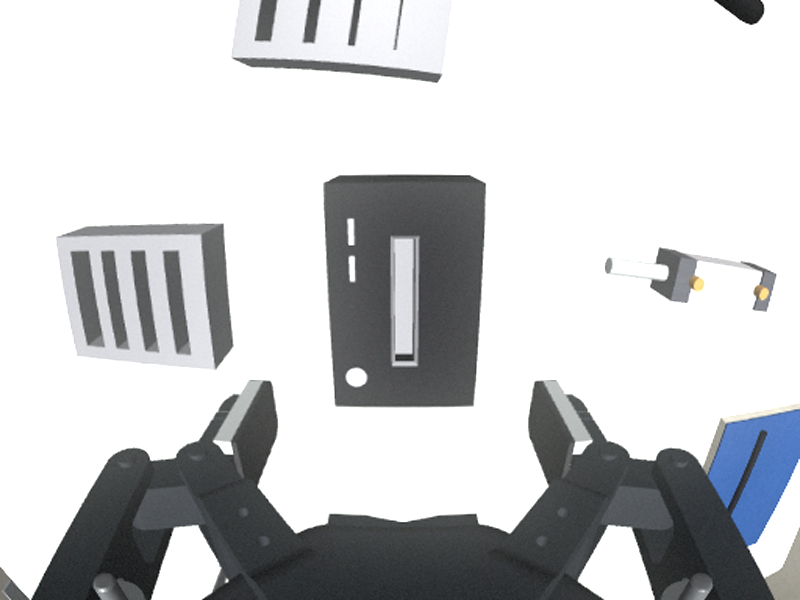

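The wrist view shows the dock with its slot at about (405,300), the light flap strip inside it, a button at (356,377) and marks at (350,232) and (352,268). I'll enlarge the slot to find the hinge side.

```bash
python3 - <<'E'
from h import *
z=np.load("wd.npz"); im,W,C=z["im"],z["W"],z["C"]
c=im[142:242,240:276]; a=cv2.resize(c,None,fx=6,fy=6,interpolation=cv2.INTER_CUBIC)[:,:,::-1]
cv2.imwrite("pics/slot.png",np.hstack([cv2.convertScaleAbs(a,alpha=k) for k in(1,2,3.5)]))
for v in(152,160,175,190,205,220,226,230): print(v,"z",np.round(W[v,244:274:1,2]).astype(int), im[v,248:270].mean(1).astype(int))
E
```

```text
152 z [68 67 69 67 68 67 68 67 69 67 67 67 67 67 66 68 68 66 67 66 65 67 68 67
 69 68 68 69 67 69] [ 49  51 109 100  95 100 100 100 101 101 100 101  99 101  99  99  91  86
 102 105  71  46]
160 z [68 68 68 68 67 69 68 66 65 58 58 57 57 58 57 57 59 58 57 57 57 20 66 67
 68 67 68 68 68 68] [ 48  53 108 109 126 140 142 140 141 140 140 142 142 139 140 137 109  64
 111 106  61  44]
175 z [69 68 67 68 68 68 68 67 65 56 57 57 57 58 58 59 57 57 58 57 58 60 66 67
 68 68 67 68 68 67] [ 42  55 108 108  98 140 141 141 141 141 140 141 139 140 139 136  86  61
 109 106  53  43]
190 z [69 67 69 67 68 68 68 67 66 57 57 58 58 57 57 57 57 57 58 58 19 66 67 69
 67 68 68 67 68 69] [ 46  52  95 108 119 139 139 142 139 141 141 141 140 140 142 137  87  74
 109 106  43  42]
205 z [68 67 68 69 68 68 68 67 66 58 57 56 58 58 56 58 57 57 57 57 18 67 67 67
 67 69 68 67 69 68] [ 46  50  78 106  92 141 141 141 139 141 142 141 141 139 139 136  90  76
 108  89  45  44]
220 z [68 68 67 67 68 67 68 67 67 57 58 58 57 58 60 57 57 58 57 59 41 66 67 67
 68 69 68 68 67 67] [ 48  50  79 107  93 143 142 141 141 140 138 140 139 139 141 134  60  90
 108  88  44  45]
226 z [68 68 68 67 69 67 68 66 67 56 58 57 56 56 56 56 57 57 56 58 57 66 67 67
 68 67 68 68 69 68] [ 49  47  78 108 107 100 101 101 100  98 100 101 100 100 101  95  51  90
 106  73  46  44]
230 z [67 67 67 66 68 68 68 67 67 65 64 65 65 64 65 66 66 64 64 65 65 66 66 67
 68 67 67 68 67 67] [ 47  51  79 108 107  34  34  33  36  34  37  33  33  34  33  34  44  92
 105  72  46  45]
```

View pics/slot.png

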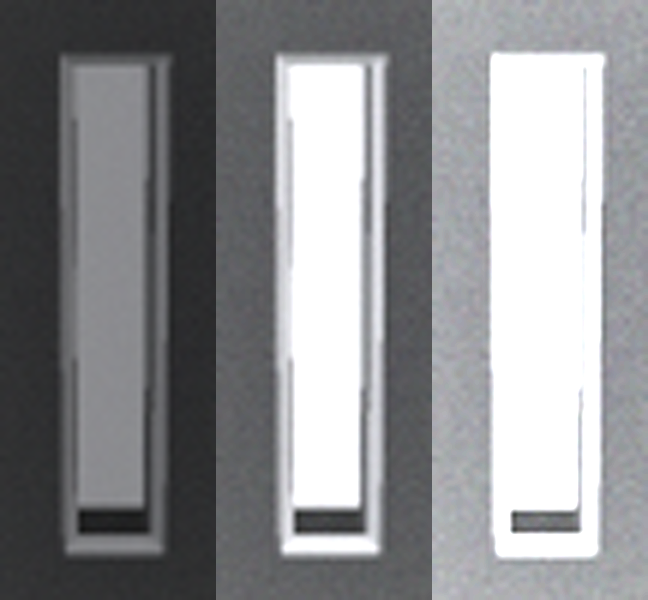

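The through-gap (z≈19) is on the image right, which is world +x. The flap is therefore hinged on the −x side, and the dock yaw is ≈ −15°. Now I'll fit the slot precisely and view the drive from the same relative height, so that calibration errors cancel.

```bash
cat >> h.py <<'E'
def proj(pts,zt):  # pixel points (N,2) -> tool xy on the tool plane z=zt
    p=optics.camera_params("wrist"); K=np.array(p["mtx"]); T=np.array(p["T_tool_cam"])
    x=(pts[:,0]-K[0,2])/K[0,0]; y=(pts[:,1]-K[1,2])/K[1,1]; th=np.hypot(x,y)+1e-12
    r=np.stack([np.sin(th)*x/th,np.sin(th)*y/th,np.cos(th)],-1)@T[:3,:3].T
    return (T[:3,3]+r*((zt-T[2,3])/r[:,2])[:,None])[:,:2]
def rect(mask,zt,up=8):  # largest blob, subpixel by enlarging the float mask
    m=cv2.resize(mask.astype(np.float32),None,fx=up,fy=up,interpolation=cv2.INTER_LINEAR)
    cs,_=cv2.findContours((m>.5).astype(np.uint8),cv2.RETR_EXTERNAL,cv2.CHAIN_APPROX_NONE); c=max(cs,key=cv2.contourArea)[:,0]
    p=proj((c+.5)/up-.5,zt); r=cv2.minAreaRect(p.astype(np.float32)); return p,r
E
python3 - <<'E'
from h import *
D=np.radians
z=np.load("wd.npz"); im,C=z["im"],z["C"]; g=im.mean(2)
zt=np.nanmedian(C[130:150,225:290,2]); print("dock top tool z",zt,"world",z["pos"][2]-zt,"bench",np.nanmedian(z["W"][340:,:][:, :0]) if 0 else np.nanmedian(z["W"][90:110,330:380,2]))
m=np.zeros_like(g); m[146:240,244:274]=g[146:240,244:274]; p,r=rect(np.clip((m-48)/58,0,1),zt); print("slot bevel",np.round(r,2) if 0 else r)
mm=(np.abs(C[...,2]-zt)<5); mm[:110]=0;mm[265:]=0;mm[:,:200]=0;mm[:,320:]=0
p,r=rect(mm,zt); print("dock",r)
ctrl.move_l([498,-183,228],vel=200)
ctrl.move_ptp([538.7,166.5,228],rot(D(-18.2))); ctrl.hold(.2)
im,d,C,W=wrist("wr"); s=sensors.read_state(); print(s["t"],s["eef_pos"])
mm=np.abs(W[...,2]-108)<8; mm[:,:220]=0; mm[:,300:]=0; v,u=np.nonzero(mm); print(u.min(),u.max(),v.min(),v.max(),np.nanmedian(C[mm][:,2]),s["eef_pos"][2]-np.nanmedian(C[mm][:,2]))
p,r=rect(mm,np.nanmedian(C[mm][:,2])); print("drive",r)
cv2.imwrite("pics/wr.png",cv2.convertScaleAbs(im[:,:,::-1],alpha=1.3))
E
```

```text
dock top tool z 120.07011863524872 world 68.00045324702256 bench 0.5970096594311798
slot bevel ((-2.7177658081054688, 0.26276540756225586), (75.7771224975586, 15.287683486938477), 0.05609334260225296)
dock ((-2.5484771728515625, 0.12823867797851562), (85.19529724121094, 133.5721893310547), 89.89852905273438)
4.9833 [538.97999422 165.42219624 228.03496923]
252 263 149 228 119.54951091619938 108.4854583130525
drive ((1.18902587890625, -0.6468195915222168), (71.64301300048828, 10.198131561279297), 0.36696866154670715)
```

View pics/wr.png

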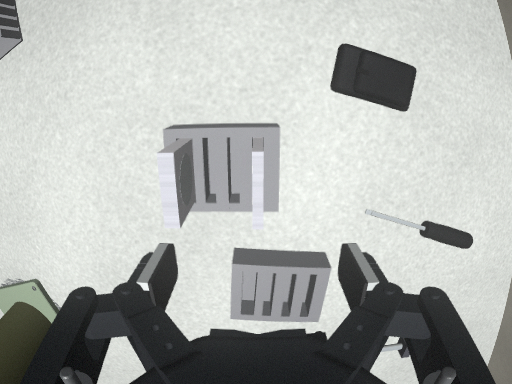

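The wrist view shows the slim drive's top edge at (258,190), with the thick drive at (172,190) on its left. The sizes check out at 71.6×10.2 mm. Grasping it now.

```bash
python3 - <<'E'
from h import *
z=np.load("wr.npz"); R=z["rot"]; cmd=np.array([538.7,166.5,228]); 
tgt=cmd+R[:,0]*1.19+R[:,1]*-0.65; 
ctrl.gripper_to(40,60)
ctrl.move_l([*tgt[:2],140],vel=150); ctrl.move_l([*tgt[:2],97.5],vel=60); s0=sensors.read_state(); print(s0["eef_pos"],s0["force"])
ctrl.gripper_to(0,60); s=sensors.read_state(); print(s["grip_width"],s["grasp_force"],s["force"],s["eef_pos"])
hit=ctrl.move_l([*tgt[:2],200],vel=80,threshold=15); ctrl.hold(.2); s=sensors.read_state(); print(hit,s["t"],s["grip_width"],s["grasp_force"],s["force"],s["wrist_torque"],s["eef_pos"])
im,d,C,W=wrist("wg"); cv2.imwrite("pics/wg.png",cv2.convertScaleAbs(im[150:384,130:390,::-1],alpha=1.5))
E
```

```text
[538.748081   167.89588185  97.67213611] [ 1.19063785  0.08102327 -0.60582339]
8.639281341050204 58.79823446273804 [0.60224624 0.04910292 1.67247074] [539.01927341 167.90582362  98.12196014]
False 9.0917 8.666283755115927 58.70970904827118 [-0.34350195  0.95780422  0.01627871] [ 0.0151536  -0.02814091 -0.0114851 ] [538.18770937 167.79094612 199.48169439]
```

View pics/wg.png

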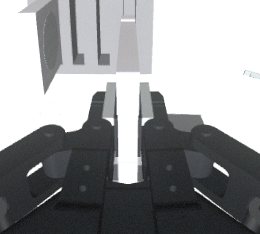

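The drive is held: its +y narrow side is at crop (127,85), and its pocket is now empty. I'll measure its pose in the tool frame from the depth.

```bash
python3 - <<'E'
from h import *
z=np.load("wg.npz"); C,im=z["C"],z["im"]; g=im.mean(2)
for v in range(214,300,6):
    row=C[v,225:290]; ok=(row[:,2]<110)&(row[:,0]>20)&(np.abs(row[:,1])<9)
    if ok.sum()>2: print(v,np.nonzero(ok)[0][[0,-1]]+225,"y",row[ok][:,1].min().round(2),row[ok][:,1].max().round(2),"x",np.median(row[ok][:,0]).round(2),"z",np.median(row[ok][:,2]).round(1), g[v,[246,250,253,256,259,262,266]].astype(int))
E
```

```text
214 [247 268] y -5.23 3.71 x 32.26 z -2.4 [129 122 121 122 122 121 123]
220 [246 269] y -5.4 3.92 x 32.12 z -8.2 [126 124 123 123 123 123 123]
226 [246 269] y -5.38 3.87 x 30.48 z -10.4 [187 189 187 188 186 187 188]
232 [246 269] y -5.42 3.92 x 27.61 z -10.1 [163 177 179 178 179 177 179]
238 [246 269] y -5.44 3.93 x 25.08 z -10.5 [143 181 181 182 181 180 181]
244 [246 269] y -5.48 4.0 x 22.11 z -10.2 [141 180 181 180 180 180 180]
```

```bash
python3 - <<'E'
from h import *
D=np.radians; z=np.load("wd.npz"); R=z["rot"]; slot=z["pos"]+R@np.array([-2.72,0.26,120.07]); print("slot",slot)
Rc=rot(D(-15)); t=slot-Rc@np.array([-2.0,-0.75,0])
s=sensors.read_state()
ctrl.move_l([500,0,225],vel=250) if 0 else None
ctrl.move_ptp([t[0],t[1],215],Rc); ctrl.move_l([t[0],t[1],68+90+7],vel=80); ctrl.hold(.3)
s=sensors.read_state(); print(s["t"],s["eef_pos"]-t,s["eef_pos"][2],s["force"],s["grip_width"])
im,d,C,W=wrist("wh"); c=im[110:240,215:300]
cv2.imwrite("pics/wh.png",cv2.convertScaleAbs(cv2.resize(c[:,:,::-1],None,fx=4.5,fy=4.5,interpolation=cv2.INTER_CUBIC),alpha=1.5))
np.set_printoptions(linewidth=220)
for v in range(120,215,5):
    print(v,im[v,244:276].mean(1).astype(int) , W[v,[250,258,266],2].round(),C[v,[258],0].round(1))
E
```

```text
slot [ 497.79470744 -185.1915984    68.0005452 ]
11.55 [ 0.29956755 -0.23456836 97.57359748] 165.57414267405977 [ 0.30669779 -0.40402895 -0.96973277] 8.557825748768792
120 [59 59 60 58 57 58 58 58 58 59 59 57 58 56 57 58 59 58 59 59 58 58 57 56 59 58 56 57 57 58 57 57] [67. 67. 67.] [62.3]
125 [58 59 57 60 56 56 57 54 57 55 57 56 57 54 57 56 55 54 55 56 57 56 55 54 57 55 55 56 55 55 54 56] [68. 68. 67.] [58.8]
130 [56 57 55 54 54 56 54 53 54 52 56 53 54 52 54 52 53 55 55 53 53 54 56 55 55 54 55 54 53 52 52 53] [67. 68. 68.] [55.]
135 [53 56 54 53 52 51 53 54 54 52 53 52 51 53 52 50 53 50 53 51 52 52 51 53 52 53 51 52 51 52 53 52] [69. 68. 69.] [51.3]
140 [52 51 50 51 51 52 49 51 51 53 50 50 51 49 50 52 51 49 53 50 49 50 51 50 50 50 52 49 48 53 49 49] [69. 69. 68.] [47.7]
145 [51 52 52 50 49 50 50 46 50 49 49 49 52 49 47 49 47 49 49 49 49 49 47 50 48 51 49 46 48 48 47 47] [68. 67. 67.] [43.8]
150 [48 50 50 50 49 49 50 50 50 49 44 49 50 50 47 47 47 50 47 46 46 47 48 50 48 48 51 47 49 48 48 47] [69. 68. 68.] [40.2]
155 [50 50 51 61 60 59 60 62 59 61 61 61 59 60 59 62 58 60 59 59 59 60 6
[... 1079 characters left out ...]
133 129  65  48  46  47  47  46  48  48  46] [137. 135. 135.] [31.8]
195 [ 49  51  52  83 121 130 131 131 132 132 132 132 131 131 130 131 133 132 132 131 132 133 129  92  47  49  46  46  47  45  48  50] [144. 144. 144.] [32.2]
200 [ 51  50  53  81 130 131 132 133 131 133 132 131 133 134 131 132 133 133 133 132 130 131 133 127  48  47  47  47  47  45  48  50] [150. 150. 151.] [31.7]
205 [ 49  48  54  83 134 133 135 132 134 133 134 134 133 134 133 133 132 134 132 133 134 132 132 131  84  47  49  48  48  48  47  48] [158. 158. 158.] [32.6]
210 [ 50  52  59 122 133 135 134 133 134 135 134 134 133 135 134 133 135 134 135 133 132 134 133 134 128  50  49  48  50  49  49  50] [163. 164. 163.] [32.3]
```

View pics/wh.png

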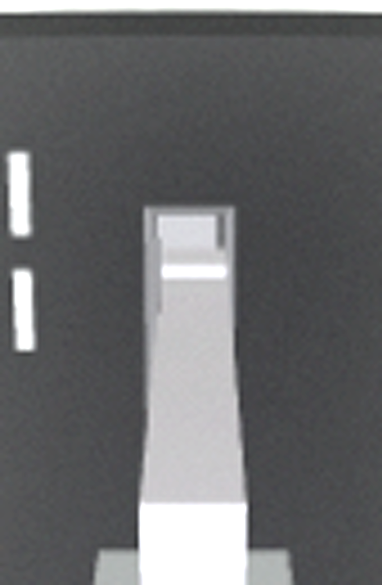

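The drive is hovering over the slot: the bright line at crop (193,271) should be the +y recess ledge, and the bevel's +y end is at crop (190,208). I need exact rows and edges.

```bash
python3 - <<'E'
from h import *
np.set_printoptions(linewidth=220)
z=np.load("wh.npz"); im,W,C=z["im"],z["W"],z["C"]
for v in range(152,180): print(v,im[v,246:270].mean(1).astype(int),"z",W[v,[251,254,258,262,264],2].round(),"x",C[v,258,0].round(1))
E
```

```text
152 [49 50 46 47 48 49 50 49 49 48 48 49 47 50 49 48 49 47 49 47 49 47 48 47] z [68. 68. 67. 68. 68.] x 38.5
153 [48 49 51 46 46 48 48 49 49 47 48 48 47 47 47 45 45 48 45 47 46 46 46 46] z [67. 69. 68. 68. 68.] x 37.9
154 [48 50 48 49 47 49 47 47 47 49 48 49 48 47 48 46 48 47 47 48 46 47 47 47] z [68. 68. nan 68. 68.] x nan
155 [51 61 60 59 60 62 59 61 61 61 59 60 59 62 58 60 59 59 59 60 60 50 47 49] z [68. 68. 68. 68. 68.] x 36.3
156 [ 52 103  96  93  91  94  93  92  94  93  93  92  93  91  93  92  94  94  93  96 101  61  47  46] z [68. 67. 68. 67. 68.] x 35.6
157 [ 53 113 107  97 108 108 107 108 107 107 107 108 109 106 108 108 105  92  90 106 109  61  46  45] z [66. 66. 67. 66. 66.] x 34.7
158 [ 55 114 110  94 146 146 146 146 147 146 147 144 148 147 145 147 142  92  77 115 109  61  47  46] z [57. 57. 57. 57. 63.] x 31.6
159 [ 53 111 112  98 147 146 146 145 146 147 146 146 146 146 146 145 141  92  77 114 107  61  47  46] z [56. 58. 57. 57. 65.] x 30.9
160 [ 54 112 111 100 145 144 148 146 148 146 148 147 148 145 145 146 141  93  78 114 109  61  46  47] z [58. 58. 57. 57. 64.] x 30.1

[... 1866 characters left out ...]
5.] x 32.1
175 [ 50  97 111 110 110 133 133 132 133 133 132 133 131 131 133 132 133 132 133 130 109  60  45  45] z [108. 107. 107. 107. 107.] x 32.2
176 [ 54  94 112 112 110 133 132 130 132 130 131 136 131 133 132 132 134 132 132 131 110  60  44  45] z [109. 111. 111. 109. 110.] x 32.5
177 [ 54  98 112 110 106 132 130 133 132 131 133 133 133 132 133 134 131 131 132 130 111  59  45  46] z [112. 111. 112. 112. 112.] x 32.2
178 [ 51  96 114 112 106 133 132 131 133 133 133 132 132 130 133 130 131 131 131 130 114  59  46  47] z [114. 113. 114. 114. 114.] x 32.2
179 [ 54  96 111 113 115 131 131 132 132 132 132 131 131 132 131 131 133 131 132 129 115  59  45  47] z [116. 116. 117. 117. 117.] x 32.6
```

```bash
python3 - <<'E'
from h import *
A=lambda u,v,z: proj(np.array([[u,v]],float),z)[0].round(2)
s=np.load("wh.npz"); print(s["pos"],s["rot"].round(4).tolist())
print("drive@recess ledge",A(250.4,170,72.8),A(264.95,170,72.8)); print("drive@z~60,50",A(250,179,49),A(265.9,179,49))
for v,l,r in((158,246.4,266.75),(168,246.75,266.7),(176,246.8,266.7)): print("slot",A(l,v,97.5),A(r,v,97.5))
print("slot +y end",A(257,155.55,97.5))
print(np.array(optics.camera_params("wrist")["T_tool_cam"])[1])
E
```

```text
[ 499.33635745 -183.68842939  165.57414267] [[0.2589, 0.9659, 0.001], [0.9659, -0.2589, -0.0006], [-0.0003, 0.0011, -1.0]]
drive@recess ledge [31.49 -5.38] [31.48  4.28]
drive@z~60,50 [32.38 -5.08] [32.37  4.25]
slot [34.13 -8.89] [34.12  6.21]
slot [26.44 -8.71] [26.43  6.24]
slot [20.2  -8.74] [20.19  6.29]
slot +y end [35.97 -1.02]
[ 9.99999882e-01 -4.81271337e-04  6.63531693e-05 -7.44614228e-01]
```

The calibration differs between processes, so I only trust measurements within one image. In this one the drive must shift by +1.0 mm in tool x and −0.8 mm in tool y. I'll apply that and descend with force feedback.

```bash
cat >> h.py <<'E'
def descend(xy,z0,z1,F0,fmax,step=1.5,vel=25,gain=0.08,side=2.0):
    xy=np.array(xy,float); z=z0; log=[]
    while z>z1:
        z=max(z-step,z1); hit=ctrl.move_l([*xy,z],vel=vel,threshold=max(4,fmax)); s=sensors.read_state(); f=s["force"]-F0
        log.append((round(s["t"],2),round(z,1),round(s["eef_pos"][2],2),*np.round(f,1),*xy.round(2)))
        if hit or f[2]>fmax: break
        if np.hypot(*f[:2])>side: xy+=np.clip(gain*f[:2],-.3,.3)
    for l in log: print(*l)
    return xy,z,f
E
python3 - <<'E'
from h import *
z=np.load("wh.npz"); t=z["pos"]-[0.29957,-0.23457,0]; t=t+z["rot"]@[1.0,-0.8,0]
ctrl.move_l([t[0],t[1],165],vel=40); ctrl.hold(.3); s=sensors.read_state(); F0=s["force"]; print("F0",F0,s["eef_pos"])
xy,zz,f=descend(t[:2],165,145,F0,8)
np.savez("st.npz",xy=xy,z=zz,F0=F0); print(sensors.read_state()["grip_width"])
E
```

```text
F0 [-0.55877692 -0.73321583 -1.37334601] [ 498.52500788 -182.27643321  164.98164623]
12.4 163.5 163.29 0.0 0.6 0.1 498.52 -182.28
12.65 162.0 161.81 0.4 1.0 0.3 498.52 -182.28
12.9 160.5 160.35 0.5 1.0 -0.6 498.52 -182.28
13.15 159.0 158.85 0.3 0.4 0.4 498.52 -182.28
13.4 157.5 157.36 0.7 0.8 0.6 498.52 -182.28
13.65 156.0 155.86 0.8 1.1 0.3 498.52 -182.28
13.9 154.5 154.36 0.8 1.1 0.4 498.52 -182.28
14.15 153.0 152.86 0.9 0.8 0.1 498.52 -182.28
14.4 151.5 151.36 0.2 1.0 -0.4 498.52 -182.28
14.65 150.0 149.85 1.4 -0.3 0.1 498.52 -182.28
14.9 148.5 148.37 1.0 1.1 0.4 498.52 -182.28
15.15 147.0 146.99 1.0 -0.1 0.2 498.52 -182.28
15.4 145.5 146.0 0.5 1.1 4.5 498.52 -182.28
15.65 145 145.35 0.3 1.5 4.7 498.52 -182.28
8.600606245059415
```

The drive went through the mouth cleanly, and the flap is contacted at the expected depth. Continuing to the catches.

```bash
python3 - <<'E'
from h import *
S=np.load("st.npz"); xy,zz,f=descend(S["xy"],float(S["z"]),112,S["F0"],9)
np.savez("st.npz",xy=xy,z=zz,F0=S["F0"]); s=sensors.read_state(); print(s["grip_width"],s["eef_pos"],s["wrist_torque"])
E
```

```text
15.9 143.5 143.66 2.1 0.1 3.9 498.52 -182.28
16.15 142.0 141.88 2.7 -0.3 2.5 498.69 -182.27
16.4 140.5 140.18 2.9 -1.0 1.4 498.91 -182.3
16.65 139.0 138.56 2.6 -0.4 0.4 499.14 -182.37
16.9 137.5 137.1 2.5 -0.1 0.2 499.35 -182.41
17.15 136.0 135.68 2.2 -0.3 0.8 499.55 -182.42
17.4 134.5 134.23 1.6 0.5 -0.4 499.72 -182.44
17.65 133.0 132.74 1.6 0.5 0.2 499.72 -182.44
17.9 131.5 131.31 1.6 0.0 -0.2 499.72 -182.44
18.15 130.0 129.9 2.1 0.4 0.2 499.72 -182.44
18.4 128.5 128.76 -0.1 0.3 3.7 499.89 -182.41
18.65 127.0 128.0 -1.6 0.6 8.5 499.89 -182.41
18.9 125.5 127.13 -2.4 1.1 12.5 499.89 -182.41
8.495141692281504 [ 499.94026176 -182.70813824  127.13068021] [0.05758438 0.68738538 0.0500229 ]
```

The catches begin at foot z≈39, so I expect the seat near TCP z≈108–110. Pushing through.

```bash
python3 - <<'E'
from h import *
S=np.load("st.npz"); F0=S["F0"]; xy=S["xy"]+[-.35,0]; z=float(S["z"]); pk=0
while z>112:
    z-=1; hit=ctrl.move_l([*xy,z],vel=20); s=sensors.read_state(); f=s["force"]-F0; pk=max(pk,f[2])
    print(round(s["t"],2),z,s["eef_pos"][2].round(2),f.round(1),round(s["grip_width"],2))
    if f[2]>25 or f[2]<pk-5 or np.hypot(*f[:2])>8: break
np.savez("st.npz",xy=xy,z=z,F0=F0)
E
```

```text
19.15 124.5 126.51 [-2.5  0.9 12.2] 8.62
19.4 123.5 124.99 [-2.   0.8 10.6] 8.57
19.65 122.5 123.72 [-1.   1.2  8.7] 8.65
19.9 121.5 122.57 [-0.3  1.3  7.9] 8.86
20.15 120.5 121.43 [-0.1  0.6  7.5] 8.67
20.4 119.5 120.4 [-0.3  0.6  7. ] 8.81
```

```bash
python3 - <<'E'
from h import *
S=np.load("st.npz"); F0=S["F0"]; xy=S["xy"]; z=float(S["z"])
while z>97:
    z-=.75; hit=ctrl.move_l([*xy,z],vel=15); s=sensors.read_state(); f=s["force"]-F0
    print(round(s["t"],2),z,s["eef_pos"][2].round(2),f.round(1),round(s["grip_width"],2))
    if f[2]>16 or np.hypot(*f[:2])>7: break
np.savez("st.npz",xy=xy,z=z,F0=F0)
E
```

```text
20.65 118.75 119.68 [-1.5 -0.2  6.9] 8.59
20.9 118.0 118.95 [0.  1.3 8. ] 8.76
21.15 117.25 118.24 [-0.8 -0.7  7.9] 8.66
21.4 116.5 117.48 [-1.5  1.1  7.9] 8.67
21.65 115.75 116.79 [-0.5  0.1  8.5] 8.79
21.9 115.0 116.05 [-0.3  0.6  8.1] 8.77
22.15 114.25 115.18 [0.  1.  8.3] 8.93
22.4 113.5 113.13 [ 2.8 -0.9  0. ] 8.73
22.65 112.75 112.38 [ 1.7 -0.1  0.1] 8.68
22.9 112.0 111.82 [ 2.1  0.3 -0.6] 8.45
23.15 111.25 111.78 [1.1 1.3 5.2] 9.03
23.4 110.5 111.77 [ 0.4  2.4 10.1] 8.89
23.65 109.75 111.74 [-1.9  3.  13.5] 8.8
23.9 109.0 111.74 [-3.4  4.6 18.1] 8.82
```

The drag of about 8 N fell to 0 (the click), then there was a rigid stop at z=111.75, rising to 18 N with no movement. The implied seat is 15.9 mm above the underside, within the 4–17 mm given. I'll relax, release, retreat and check.

```bash
python3 - <<'E'
from h import *
S=np.load("st.npz"); F0=S["F0"]; xy=S["xy"]; pr=lambda: (lambda s:print(round(s["t"],2),s["eef_pos"].round(2),(s["force"]-F0).round(1),round(s["grip_width"],1)))(sensors.read_state())
ctrl.move_l([*xy,111.9],vel=20); pr()
ctrl.gripper_to(30,40); ctrl.hold(.2); pr()
ctrl.move_l([*xy,160],vel=60); ctrl.move_l([*xy,242],vel=150); ctrl.hold(.2); pr()
im,d,C,W=wrist("we"); m=(W[...,2]>100)&(W[...,2]<140)&(np.hypot(W[...,0]-499,W[...,1]+183)<60)
print(m.sum(),np.nanmedian(W[m][:,2])); p,r=rect(m,np.nanmedian(C[m][:,2])); print(r)
tm,td,TW=cloud("top"); m=(TW[...,2]>100)&(TW[...,2]<140)&(np.hypot(TW[...,0]-499,TW[...,1]+183)<60); print("top cam drive z",np.nanmedian(TW[m][:,2]) if m.any() else None)
cv2.imwrite("pics/we.png",cv2.convertScaleAbs(im[:,:,::-1],alpha=1.4))
E
```

```text
24.19 [ 499.63 -182.52  111.79] [2.  0.6 3.1] 8.5
24.73 [ 499.42 -182.38  111.77] [1.3 1.2 1.3] 30.1
26.58 [ 498.74 -181.99  240.38] [0.4 1.2 2. ] 29.8
914 122.12135490595864
((-0.7326316833496094, 0.3887763023376465), (9.684305191040039, 74.4389877319336), 89.58485412597656)
top cam drive z 120.68780757275877
```

View pics/we.png

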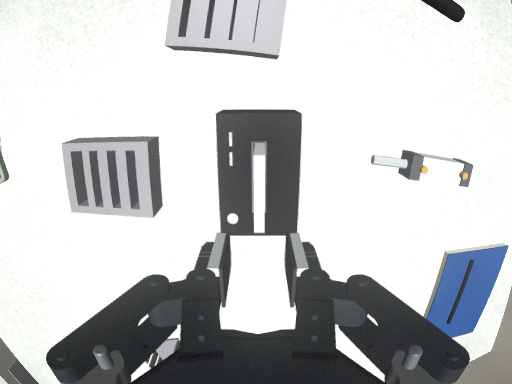

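The view shows the slim drive standing in the slot at (259,190), with the gripper clear. Its top at z≈122 matches the seated height, and nothing else has moved.

```bash
python3 -c "
from plant import ctrl; print(ctrl.finish_job())"
```

```text
the job is handed in; nothing more can be done
None
```

The slim drive is seated in the dock and released, and the job is handed in. By feel, the catches clicked in and the drive came to a rigid stop under a gentle 18 N press. The arm touched nothing else.

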